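# Clamp the mirror post: slide the fork home and ratchet its screw tight

### The job

Clamp the mirror post down on the breadboard. Slide the loose clamping fork forward until its throat is fully home against the post's pillar, without shoving the post off its spot; then swing the ratchet handle back and forth to turn the clamp screw clockwise until it is tight and turns no further. Leave the iris post and the other things lying about undisturbed.

Things in the scene. Friction and masses are not known exactly. Their poses are not given: they have to be found in the camera images.
- board: Bare aluminium breadboard, 350 x 300 x 12.7 mm, hole grid, fixed on the table. Origin: centre of its underside (z = 0). Its x axis, roughly away from the robot, is the way the fork slides home; y to the left, z up. Carries fork, screw and ratchet, and a fixed black collimator mount, 106 mm tall, at x 62, y 125 mm.
- fork_throat (a point): Centre of the U throat of the black clamping fork (105 x 56 x 12 mm, flat on the board, length along the board's x, tines towards the post), 6 mm above the board. Fully home, the throat's back touches the pillar and this point lies on the pillar's axis. The tines pass the post's foot with 2 mm to spare each side.
- fork_rear (a point): Middle of the fork's flat rear end face (56 mm wide, 12.7 to 24.7 mm above the table), 105 mm behind the throat centre along the board's -x. Push here towards the board's +x. The face always stays 40 mm or more behind the screw's axis, clear of the ratchet head.
- fork (a joint): Slide of the fork towards the post, m: 0 rearmost, the slot ends at 0.040; home is at 0.022 to 0.034 depending on the post. Starts at 0 to 0.010. Friction about 1.5 N; stays where left; cannot lift or turn.
- mirror_post: Mirror in a black square mount (46 mm wide, 65 to 111 mm above the board) on a bright steel pillar, 25 mm diameter, with a foot 38 mm across, 5 mm thick. Stands loose on the board 52 to 64 mm in front of the screw's axis; 0.65 kg; slides if pushed with about 3 N or more. Origin: centre of the foot's underside, z up. Must stay within 6 mm of its spot.
- clamp_axis (a point): On the vertical axis of the clamp screw, in the middle of the ratchet head, 58 mm above the table. The steel head is 47 mm in diameter, 47 to 68 mm above the table; on top a black spinner disc, 30 mm across (top at 73 mm), with a white line that turns with the screw.
- ratchet_grip (a point): Middle of the ratchet handle's round red grip, on its axis: 115 mm from the screw's axis, 58 mm above the table. The grip is 23 mm thick, from 75 to 163 mm out; the neck inside it is 13 mm wide. The handle swings level about the screw's axis, cannot lift off, and is free underneath down to the board.
- ratchet (a joint): Handle swing, rad: 0 = along the board's -y; positive = clockwise from above, bringing the grip nearer the robot. Clockwise it grips and turns the screw (after up to 0.25 rad lost motion); anticlockwise it freewheels, the screw stays. Starts at -0.3 to 0.4, stays where left. Meets the mirror post at -1.1, the iris post at about 0.75; from -0.6 to 0.55 a gripper fits beside it.
- screw (a joint): Turn of the clamp screw, rad: positive = clockwise = tighter. Starts slack at 0 to 0.4, tight against a hard stop at 2.40, so it takes several strokes. Turning takes about 0.4 N m (3.5 N at mid-grip), rising steeply at the stop.
- iris_post: Black iris on a short post, 98 mm tall, foot 42 mm across, standing loose on the board near its robot-side edge, right of the fork. Origin: centre of the foot's underside. Leave alone.
- ball_driver: Hex driver with a red handle, 190 mm long, lying on the table. Leave alone.
- optics_case: Closed grey and blue lens case, 100 x 65 x 32 mm, on the table. Origin: centre of its underside. Leave alone.
- screw_tray: Yellow open tray with cap screws, 90 x 65 x 30 mm, on the table. Origin: centre of its underside. Leave alone.
Not all that is in view belongs to the job. Leave any pink look-alike of the mirror_post alone.

How it is judged (in metres and radians):
On the way, in this order (a step that is already met when the one before it is completed fails the run):
1. the fork is home against the pillar (horizontal distance between fork_throat and mirror_post below 0.004 m), for 0.2 s.
2. the clamp screw is tight (value of joint screw above 2.32 rad), for 0.2 s.
At the end, for the whole second after the job is handed in: Fork throat within 4 mm of the pillar's axis; clamp screw within 0.08 rad of its stop; mirror post upright and within 6 mm of its start; handle and post at rest; iris post within 10 mm, and driver, case and tray within 15 mm, of their starts (horizontal distance between fork_throat and mirror_post below 0.004 m and value of joint screw above 2.32 rad and distance of mirror_post from where it was at the start of the episode below 0.006 m and angle between mirror_post's own z axis and vertical below 0.05 rad and linear speed of mirror_post below 0.01 m/s and velocity of joint ratchet between -0.1 and 0.1 rad/s and distance of iris_post from where it was at the start of the episode below 0.01 m and distance of each of ball_driver, optics_case, screw_tray from where it was at the start of the episode below 0.015 m); the robot touches nothing.
It fails at once if the mirror post is shoved more than 6 mm from where it started, or tipped (distance of mirror_post from where it was at the start of the episode above 0.006 m or angle between mirror_post's own z axis and vertical above 0.12 rad).
It fails at once if the screw is tightened (turned beyond 0.75 rad) while the fork is not home (more than 6 mm short) (value of joint screw above 0.75 rad and horizontal distance between fork_throat and mirror_post above 0.006 m).
It fails at once if the iris post is moved more than 10 mm or tipped (distance of iris_post from where it was at the start of the episode above 0.01 m or angle between iris_post's own z axis and vertical above 0.2 rad).
It fails at once if the driver, case or tray is moved more than 15 mm (distance of any of ball_driver, optics_case, screw_tray from where it was at the start of the episode above 0.015 m).
It also fails if it takes over 64 s, if anything falls off the work surface, if the arm or the gripper's body presses on something with over 40 N, if the wrist force passes 120 N, or if a joint passes its speed limit or range.

### The arm

A 6-joint arm with a two-finger parallel gripper is mounted at the origin on the work surface. World frame = base frame: x ahead of the robot, y to its left, z up, the work surface at z = 0. Lengths are in mm, angles in rad, forces in N, time in s.
With the tool pointing down it reaches from about 400 to 925 mm from the base axis. Payload 12.5 kg.
Tool frame: the origin (TCP) lies where the fingers leave the gripper's body, on its centre line; the fingertips stand 78 mm ahead of it and the grasp point (between the pads) lies 59 mm ahead of it; z points along the fingers, y is the direction in which the jaws open and shut (so a half turn about z gives the same grasp; the last joint's range is limited). The gripper opens to 95 mm and grips with 3 to 60 N. Pads are 20 mm wide; open, the fingers measure 119 mm over their backs; the gripper's body (75 mm by 180 mm) begins 59 mm behind the grasp point.
Start: joints at [1.15, 0.491, 1.559, -0, 1.092, -0.106], TCP at [193.497, 594.304, 292.261] pointing down, gripper open.
Joint ranges: [-3.1, 3.1], [-0.84, 2.19], [0.05, 2.79], [-1.13, 4.28], [0.06, 2.93], [-2.69, 2.69]. Speed limits (rad/s): [2.22, 2.22, 2.79, 3.14, 3.14, 3.14].

### API

Orientations are given as [roll, pitch, yaw] about the fixed x, y, z axes, in that order (R = Rz(yaw) Ry(pitch) Rx(roll)).
In Python, from cell import env, viewer, ticket, search_frame gives the robot as it stands.
- The arm moves only by the shell command python3 -m inch 'ROWS'. ROWS is a JSON object of lists of equal length, an entry for each row: "hand": the opening, from 0 (shut) to 1 (fully open); "delta_pos": the shift along the tool's x, y, z in cm, a list of three; "turn": the turn about the tool's z in rad. A call has 1 to 20 rows; each row shifts and turns the commanded pose from where the row before left it, along the tool's axes as they then stand; what a row does not reach is not made up. A row lasts 1/10 s, in which the tool goes at most 50 mm and 8.59 degrees, less where a joint would pass 70% of its speed; a pose out of reach is approached as far as the arm can. A call is refused whole if a number of a shift passes 5 or a number of a turn 0.15, either way. A call with a gripper value outside its range is refused whole. The fingers move at their own pace and stop on an object; the grip force is fixed at half the most. Time passes only in rows, so rows that do not move let the fingers close. It gives the time, the measured TCP pose, the force and the opening at its end, in the units of the state.
- env.state(): the state, without advancing time (a new reading comes with each control period).
- viewer.read_camera(name): name is "side" or "top" or "wrist"; returns (picture, depth): 480x640x3 uint8, blue, green, red; 480x640 float32, mm along the optical axis (not along the pixel's ray), 0 where there is no reading.
- viewer.get_calibration(name): a dict with "fx", "fy", "cx", "cy" (pixels), "T" (4x4, takes a point from camera to world coordinates). Camera axes: x right, y down, z forward; pixel columns grow to the right and rows downward; lengths in mm; the calibration is good to about 2 mm. The wrist camera is an equidistant fisheye: a pixel r from the principal point sees the ray r / f radians off the axis. A picture is of the moment at which its call begins: read the wrist's pose just before it. get_calibration takes no time and is no camera call; for the wrist camera it gives the pose at the moment of the call.
- ticket.job_done(): hands the job in, once; it reports no verdict.
Trained networks look in the newest picture that a camera, given by its name, has taken for a name from the list of things; names that differ only in an ending like _2 or _b are one class to them, and where a whole thing is asked for, a point or a joint stands for the part that bears it (a point fixed in the world has none). Each returns a list of dicts, best first, with "p" (0 to 1); they miss things now and then, are a little off and sometimes report something else, mostly with a low value. They report only what shows in the picture. A call takes as long as a camera call. They do not tell look-alikes from the thing itself.
- search_frame(camera, label): "centre" ([column, row] in pixels, amid what is visible of it).
The state is a dict: "t": time; "joints": joint angles; "qvel": joint speeds; "tau": joint torques, N m; "eef_pos": TCP position; "tcp_rot": TCP orientation; "ft_force": force on the tool from outside, world axes, zero at the start; "moment": the same for the moment, N m; "opening": opening from 0.0 (shut) to 1.0 (fully open).
Only numpy, scipy, OpenCV 4.12 (cv2) and the standard library are available. Lean on these libraries where they do the work, as an engineer would, in place of code of your own. Each camera call takes 0.05 s, during which the arm holds its last target.

## Working session

There is one attempt and no reset: what is moved stays moved. The work goes in short steps, Python scripts to look and compute and a shell command to move; the robot and the scene stay as the last step left them, time stands still between calls to the robot, and variables do not carry over. Pictures are saved under pics/ and viewed, and the job is handed in when it is done.

```bash
mkdir -p pics; ls
python3 - <<'E'
from cell import env, viewer, ticket, search_frame
import cv2,numpy as np
s=env.state();print(s)
for n in ["top","side"]:
    p,d=viewer.read_camera(n);cv2.imwrite(f"pics/{n}0.png",p);np.save(f"pics/{n}0d.npy",d)
    c=viewer.get_calibration(n);print(n,c)
    for l in ["mirror_post","fork_throat","fork_rear","clamp_axis","ratchet_grip","iris_post","board"]:
        print(l,[(np.round(r["centre"]),round(r["p"],2)) for r in search_frame(n,l)][:4])
print(env.state()["t"])
E
```

```text
pics
{'t': 0.0, 'joints': array([ 1.15038582e+00,  4.91550516e-01,  1.55945177e+00, -5.43303568e-06,
        1.09171834e+00, -1.05577500e-01]), 'qvel': array([-0.0007075 , -0.00065112,  0.00121989,  0.00213106, -0.00078419,
       -0.00099348]), 'tau': array([ 5.24803236e-04, -6.12646580e+01, -2.58162940e+01,  6.92342059e-02,
        4.83626628e-02, -9.22169784e-05]), 'eef_pos': array([193.43492374, 594.14118372, 291.66652524]), 'tcp_rot': array([-3.14047045e+00, -1.14075847e-04,  2.82676209e+00]), 'ft_force': array([-1.20125543, -0.57300907, -0.78151824]), 'moment': array([-0.04595881, -0.02862101, -0.00854236]), 'opening': 0.9981257586723867}
top {'fx': 453.646634579792, 'fy': 453.646634579792, 'cx': 322.2075781359079, 'cy': 248.97469231944618, 'T': array([[ 2.96385824e-02, -9.85104032e-01,  1.69385950e-01,
         4.34179206e+02],
       [-9.99559307e-01, -2.94908368e-02,  3.38858465e-03,
         2.14661412e+01],
       [ 1.65722500e-03, -1.69411735e-01, -9.85543970e-01,
         1.18726116e+03],
       [ 0.00000000e+00,  0.00000000e+00,  0.00000000e+00,
         1.00000000e+00]
[... 618 characters left out ...]
022e-01, -5.38661703e-01,  5.49410774e-01,
        -6.56448651e+02],
       [ 1.05015960e-02, -7.20094293e-01, -6.93796747e-01,
         9.48742672e+02],
       [ 0.00000000e+00,  0.00000000e+00,  0.00000000e+00,
         1.00000000e+00]])}
mirror_post [(array([263., 181.]), 0.95), (array([347., 194.]), 0.91), (array([228., 195.]), 0.7), (array([201., 212.]), 0.63)]
fork_throat [(array([260., 254.]), 0.57)]
fork_rear [(array([262., 255.]), 0.68)]
clamp_axis [(array([282., 265.]), 0.91)]
ratchet_grip [(array([294., 250.]), 0.85), (array([396., 460.]), 0.19)]
iris_post [(array([251., 295.]), 0.61)]
board [(array([282., 269.]), 0.61), (array([178., 193.]), 0.2), (array([290., 222.]), 0.19)]
0.8
```

View pics/top0.png

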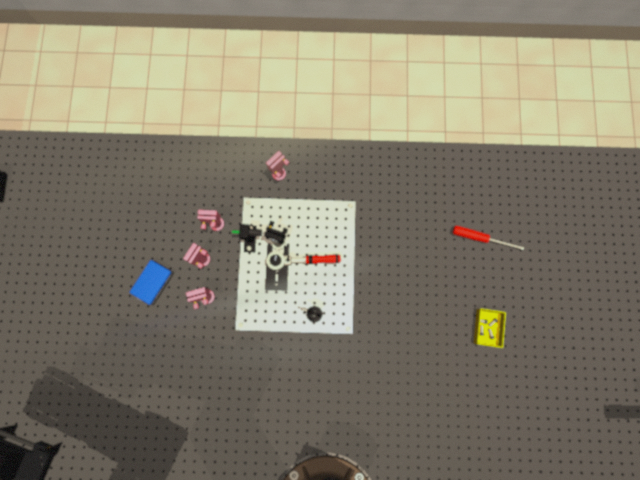

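View pics/side0.png

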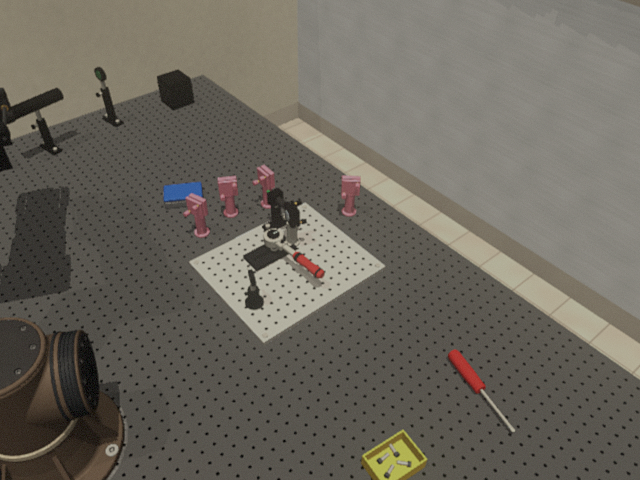

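Run:
```python
import cv2
a=cv2.imread("pics/top0.png")[130:350,170:390];cv2.imwrite("pics/top0c.png",cv2.resize(a,(600,600),interpolation=2)) 
a=cv2.imread("pics/side0.png")[140:340,160:420];cv2.imwrite("pics/side0c.png",cv2.resize(a,(780,600),interpolation=2))
```

```text
(no output)
```

View pics/top0c.png

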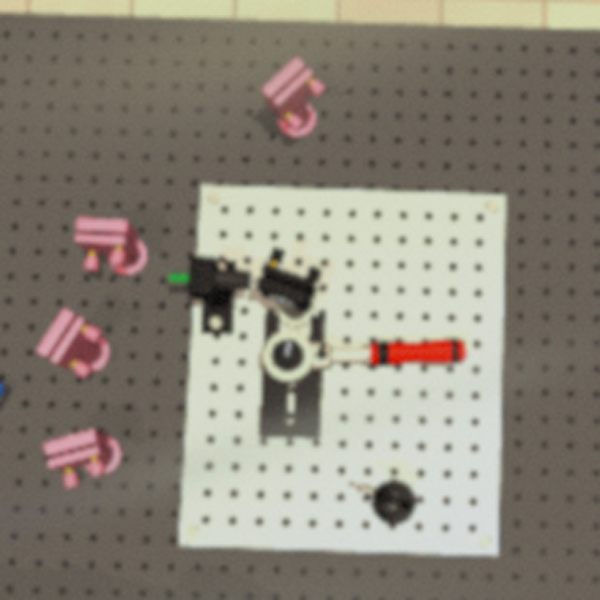

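View pics/side0c.png

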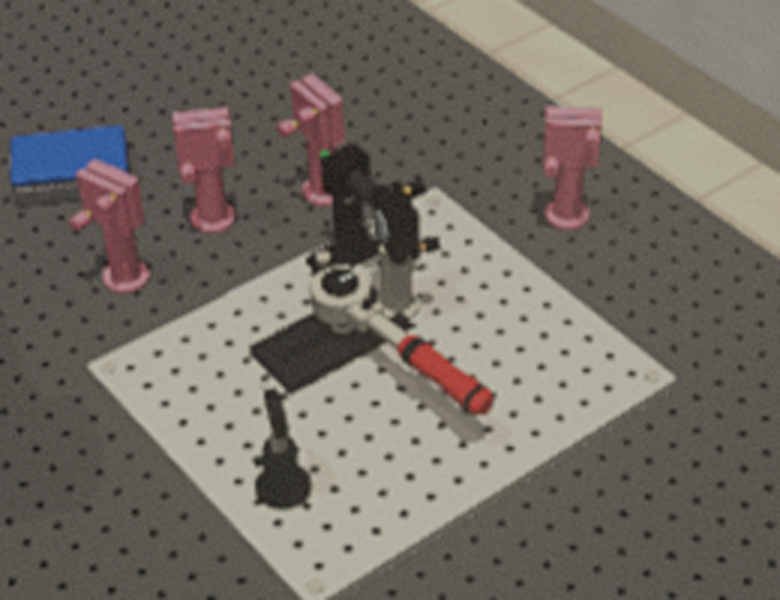

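The real mirror post is the black mount on a steel pillar at top crop (287,285), in front of the screw at (287,355). The pink ones at (295,95), (110,240), (75,340) and (80,455) are look-alikes. The iris is at (393,500), the fork's rear edge is near (290,440), and the red grip spans about (380–465,352).

```bash
cat > h.py <<'E'
import numpy as np,cv2
from cell import env, viewer, ticket, search_frame
def ray(n,u,v,c=None):
    c=c or viewer.get_calibration(n)
    x=(u-c["cx"])/c["fx"];y=(v-c["cy"])/c["fy"]
    if n=="wrist":
        r=np.hypot(x,y); d=np.array([x/r*np.sin(r),y/r*np.sin(r),np.cos(r)]) if r>1e-9 else np.array([0,0,1.])
    else: d=np.array([x,y,1.])
    T=np.array(c["T"]);return T[:3,3],T[:3,:3]@d
def atz(n,u,v,z,c=None):
    o,d=ray(n,u,v,c);return o+d*(z-o[2])/d[2]
def proj(n,P,c=None):
    c=c or viewer.get_calibration(n);T=np.array(c["T"]);p=T[:3,:3].T@(np.array(P)-T[:3,3])
    if n=="wrist":
        r=np.hypot(p[0],p[1]);th=np.arctan2(r,p[2]);s=th/max(r,1e-9)
    else: s=1/p[2]
    return np.array([c["cx"]+c["fx"]*p[0]*s,c["cy"]+c["fy"]*p[1]*s])
E
python3 - <<'E'
from h import *
k=220/600
for name,u,v,z in [("c1",203,185,12.7),("c2",506,195,12.7),("c3",498,555,12.7),("c4",180,546,12.7),("disc",287,354,73),("gripin",371,353,60),("gripout",466,351,60),("forkrearL",262,441,24.7),("forkrearR",321,438,24.7),("mirrortop",288,280,123),("iris",393,500,80)]:
    print(name,np.round(atz("top",170+u*k,130+v*k,z),1))
E
```

```text
c1 [768.7 237.8  12.7]
c2 [767.5 -59.8  12.7]
c3 [420.1 -58.3  12.7]
c4 [419.6 238.8  12.7]
disc [595. 141.  73.]
gripin [600.1  65.2  60. ]
gripout [604.5 -22.2  60. ]
forkrearL [518.8 165.7  24.7]
forkrearR [523.3 110.5  24.7]
mirrortop [653.4 137.9 123. ]
iris [466.1  40.2  80. ]
```

```bash
python3 -m inch '{"hand":[0.5,0.3,0,0,0,0,0,0,0,0,0,0,0,0,0,0,0,0,0],"delta_pos":[[-3.45,-2.9,0],[-3.45,-2.9,0],[-3.45,-2.9,0],[-3.45,-2.9,0],[-3.45,-2.9,0],[-3.45,-2.9,0],[-3.45,-2.9,0],[-3.45,-2.9,0],[-3.45,-2.9,0],[-3.45,-2.9,0],[-3.45,-2.9,0],[-3.45,-2.9,0],[0,0,0],[0,0,0],[0,0,0],[0,0,0],[0,0,0],[0,0,0],[0,0,0]],"turn":[0,0,0,0,0,0,0,0,0,0,0,0,-0.14,-0.14,-0.14,-0.14,-0.14,-0.14,0]}'
python3 - <<'E'
from h import *
c=viewer.get_calibration("wrist");p,d=viewer.read_camera("wrist");cv2.imwrite("pics/w1.png",p);np.save("pics/w1d.npy",d);np.save("pics/w1c.npy",c,allow_pickle=True)
print(c);s=env.state();print(s["t"],s["eef_pos"],s["tcp_rot"],s["ft_force"])
E
```

```text
t: 2.7
eef_pos: [479.4, 135.2, 292.3]
tcp_rot: [3.142, 0.0, -2.614]
ft_force: [0.7, -0.3, 0.4]
opening: 0.005
{'fx': 371.64829954431775, 'fy': 371.64829954431775, 'cx': 312.190004668228, 'cy': 241.50038071433426, 'T': array([[-5.02531537e-01,  8.39289294e-01,  2.07498278e-01,
         4.22590170e+02],
       [ 8.64558861e-01,  4.87891646e-01,  1.20414773e-01,
         1.01908419e+02],
       [-1.73846776e-04,  2.39906696e-01, -9.70795935e-01,
         3.85053632e+02],
       [ 0.00000000e+00,  0.00000000e+00,  0.00000000e+00,
         1.00000000e+00]])}
2.75 [479.39700739 135.21665259 292.30069085] [ 3.14154368e+00  1.99616302e-04 -2.61940914e+00] [ 0.0113074  -0.14056922  0.74281727]
```

View pics/w1.png

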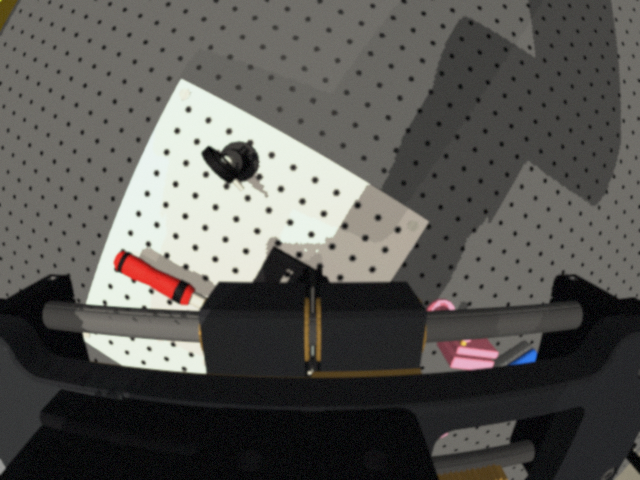

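The wrist view shows the iris at (235,160), the red grip from (118,260) to (190,292), and the fork's rear face at about (275,248)–(325,270). The gripper hides the rest.

Run:
```python
from h import *
c=np.load("pics/w1c.npy",allow_pickle=True).item()
a=cv2.imread("pics/w1.png")[60:320,90:440];cv2.imwrite("pics/w1c.png",cv2.resize(a,(788,585),interpolation=2))
for n,u,v,z in [("rL",276,247,24.7),("corner",183,80,12.7),("corner2",428,220,12.7),("grip end",117,262,58),("grip in",192,293,58),("irisfoot",238,165,60)]: print(n,np.round(atz("wrist",u,v,z,c),1))
```

```text
rL [522.8 118.   24.7]
corner [420.9 -53.1  12.7]
corner2 [420.8 241.8  12.7]
grip end [610.8 -18.3  58. ]
grip in [596.7  66.7  58. ]
irisfoot [464.9  50.9  60. ]
```

View pics/w1c.png

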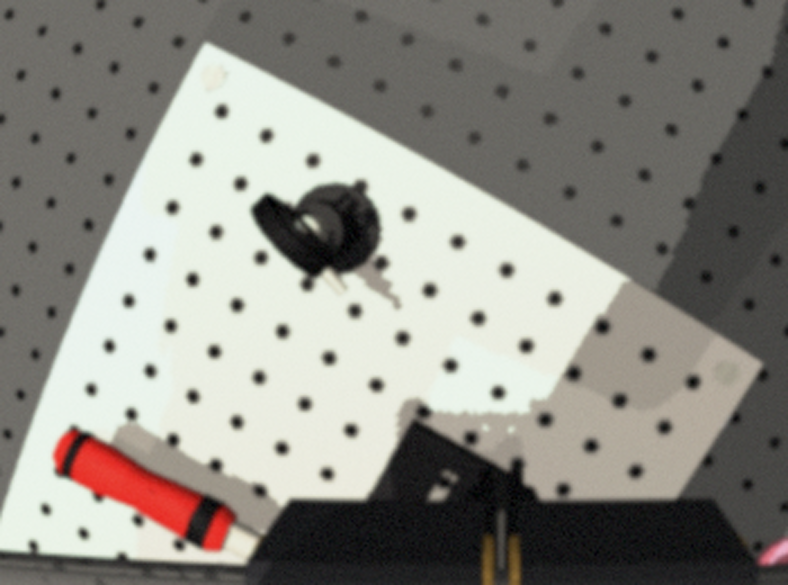

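Run:
```python
from h import *
a=cv2.imread("pics/side0.png")[175:265,235:335];cv2.imwrite("pics/side0d.png",cv2.resize(a,(660,594),interpolation=2))
p,d=viewer.read_camera("side");cv2.imwrite("pics/side1.png",p)
a=p[175:265,235:335];cv2.imwrite("pics/side1d.png",cv2.resize(a,(660,594),interpolation=2))
d=np.load("pics/side0d.npy")
print(np.round(d[215:250:3,284:304:2]))
```

```text
[[1426. 1310. 1289. 1286. 1275. 1279. 1287. 1287. 1443. 1437.]
 [1414. 1312. 1294. 1283. 1282. 1281. 1297. 1289. 1432. 1428.]
 [1410. 1415. 1300. 1292. 1288. 1293. 1299. 1296. 1426.    0.]
 [1404. 1409. 1319. 1304. 1296. 1293. 1311. 1302. 1415. 1310.]
 [1411. 1410. 1318. 1317. 1301. 1307. 1321. 1407. 1407. 1407.]
 [1399. 1401. 1330. 1326. 1325. 1325. 1332. 1405. 1395. 1405.]
 [1397. 1394. 1336. 1329. 1330. 1330. 1332. 1396. 1393. 1393.]
 [1369. 1384. 1340. 1336. 1344. 1341. 1342. 1387. 1386. 1380.]
 [1288. 1370. 1348. 1342. 1340. 1348. 1353. 1373. 1372. 1379.]
 [1289. 1290. 1358. 1353. 1350. 1357. 1359. 1363. 1372. 1368.]
 [1288. 1288. 1347. 1355. 1341. 1341. 1351. 1356. 1363. 1360.]
 [1282. 1279. 1277. 1282. 1335. 1338. 1347. 1354. 1354. 1355.]]
```

View pics/side0d.png

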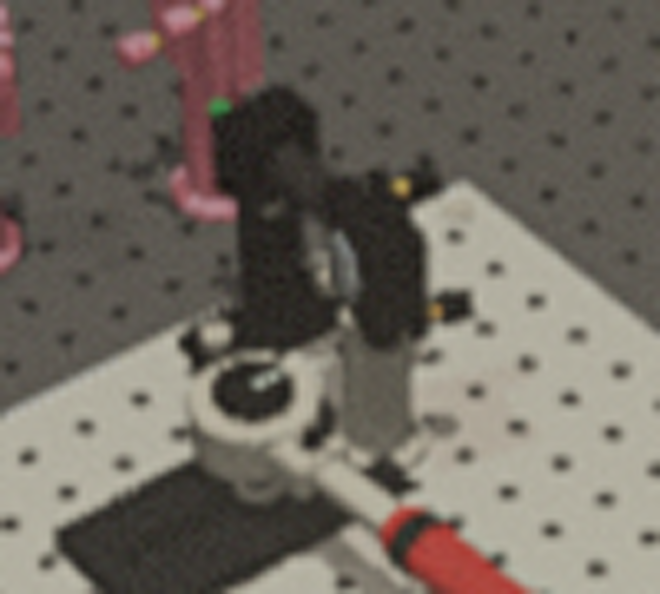

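View pics/side1d.png

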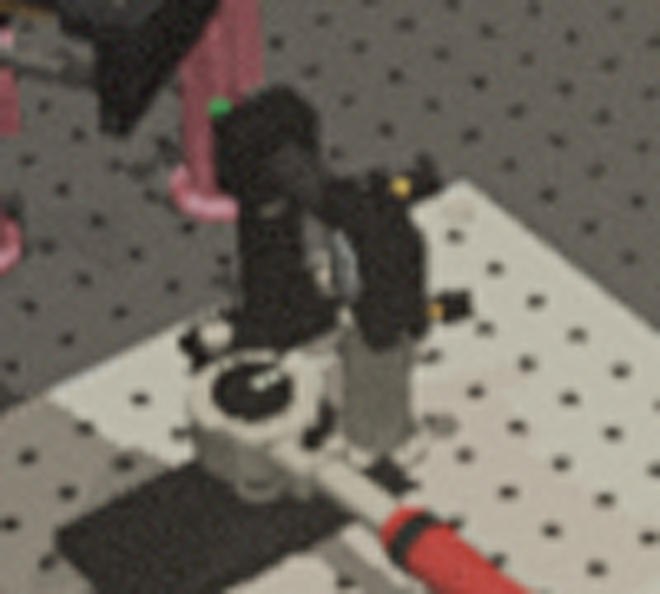

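Run:
```python
from h import *
d=np.load("pics/side0d.npy")
for v in range(228,246,2):
    o,dd=ray("side",292.2,v); s=np.median(d[v-1:v+2,290:295])
    P=o+dd*s; h=np.hypot(dd[0],dd[1]); Q=o+dd*(s+12.5/h); print(v,np.round(P,1),np.round(Q,1))
# check with board corners & disc in side
for n,u,v,z in [("corner",235+468/6.6,175+182/6.6,12.7),("disc",235+253/6.6,175+390/6.6,73),("rearL",235+62/6.6,175+535/6.6,24.7),("rcorner",160+675/3,140+378/3,12.7),("ncorner",160+315/3,140+600/3,12.7)]: print(n,np.round(atz("side",u,v,z),1))
```

```text
228 [641.6 127.9  70.3] [649.1 137.8  59.1]
230 [643.2 130.1  61.5] [650.7 140.1  50.2]
232 [642.5 129.4  56.1] [650.  139.3  44.7]
234 [641.9 128.8  50.4] [649.4 138.8  39. ]
236 [642.9 130.3  42.3] [650.4 140.3  30.8]
238 [642.2 129.6  36.7] [649.7 139.6  25.2]
240 [642.9 130.7  29. ] [650.4 140.7  17.4]
242 [643.3 131.5  21.6] [650.9 141.5   9.9]
244 [641.  128.6  18.5] [648.5 138.5   6.7]
corner [770.  235.4  12.7]
disc [593.  136.2  73. ]
rearL [525.2 161.4  24.7]
rcorner [766.6 -61.6  12.7]
ncorner [424.8 -57.2  12.7]
```

```bash
python3 -m inch '{"hand":[0,0,0,0,0,0,0],"delta_pos":[[0,0,0],[-1.8,-0.35,4],[0,0,4],[0,0,4],[0,0,3],[0,0,1.2],[0,0,0]],"turn":[-0.12,0,0,0,0,0,0]}'
python3 - <<'E'
from h import *
c=viewer.get_calibration("wrist");p,d=viewer.read_camera("wrist");cv2.imwrite("pics/w2.png",p);np.save("pics/w2c.npy",c,allow_pickle=True)
p,d=viewer.read_camera("side");cv2.imwrite("pics/s2.png",cv2.resize(p[150:330,170:410],(800,600)))
s=env.state();print(s["t"],s["eef_pos"],s["tcp_rot"],s["ft_force"])
E
```

```text
t: 3.5
eef_pos: [495.7, 143.2, 129.3]
tcp_rot: [3.14, -0.002, -2.498]
ft_force: [-0.0, -0.5, 0.4]
opening: 0.0
3.6 [496.40393573 143.35611654 131.24497908] [-3.14106500e+00  1.16145365e-03 -2.49750756e+00] [-0.79696932 -0.24490482 -0.40805605]
```

View pics/w2.png

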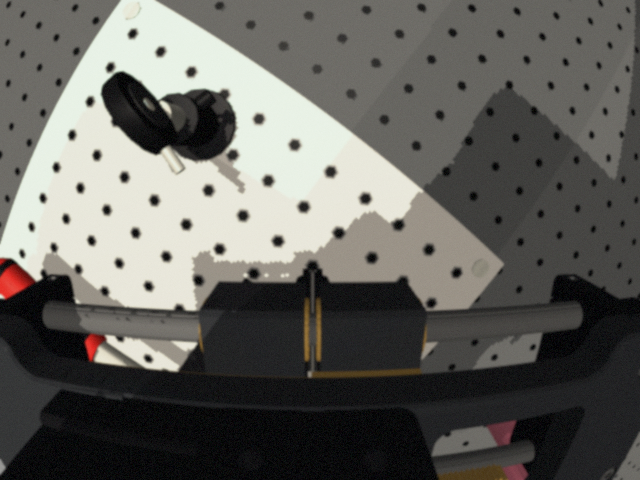

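View pics/s2.png

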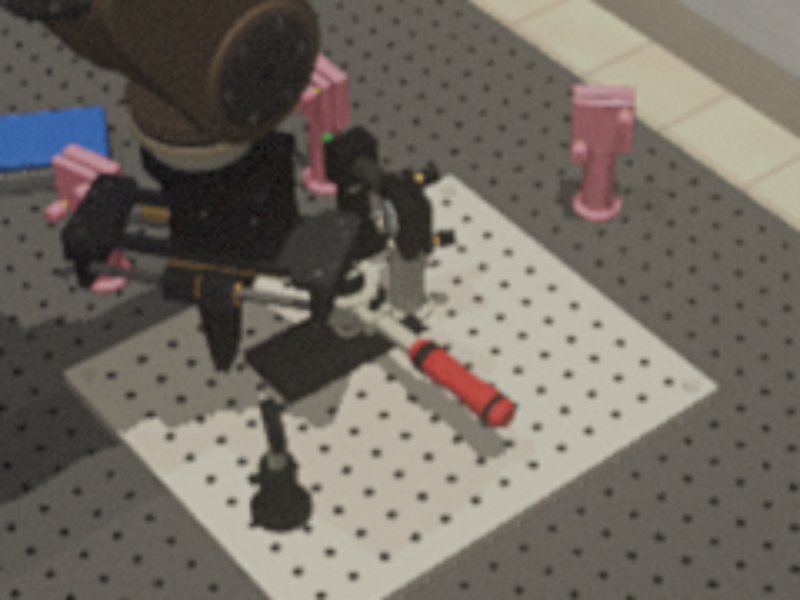

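```bash
python3 -m inch '{"hand":[0,0,0,0,0,0],"delta_pos":[[0,0,2],[0,0,1.5],[0,0,0],[-0.4,-0.3,0],[-0.4,-0.3,0],[0,0,0]],"turn":[0,0,0,0,0,0]}'
python3 - <<'E'
from h import *
p,d=viewer.read_camera("side");cv2.imwrite("pics/s3.png",cv2.resize(p[180:270,220:340],(800,600),interpolation=2))
p,d=viewer.read_camera("top");cv2.imwrite("pics/t3.png",cv2.resize(p[210:330,220:380],(800,600),interpolation=2))
for i in range(3):
  s=env.state();print(s["t"],s["eef_pos"],s["ft_force"])
E
```

```text
t: 4.2
eef_pos: [507.1, 143.3, 96.3]
tcp_rot: [-3.14, 0.002, -2.497]
ft_force: [-0.6, -0.1, 0.3]
opening: 0.004
4.3 [506.19378392 143.28641362  95.77608483] [0.22744383 0.02772095 0.51293007]
4.3 [506.19378392 143.28641362  95.77608483] [0.22744383 0.02772095 0.51293007]
4.3 [506.19378392 143.28641362  95.77608483] [0.22744383 0.02772095 0.51293007]
```

View pics/s3.png

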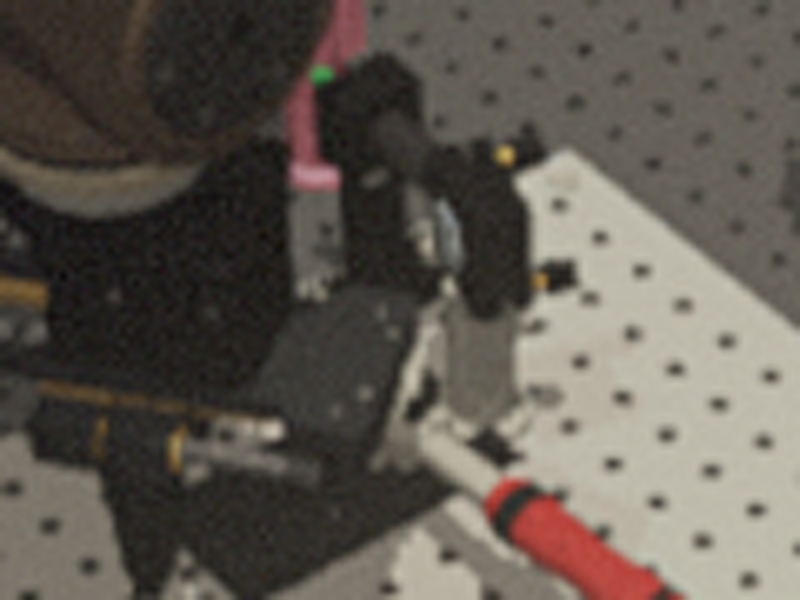

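View pics/t3.png

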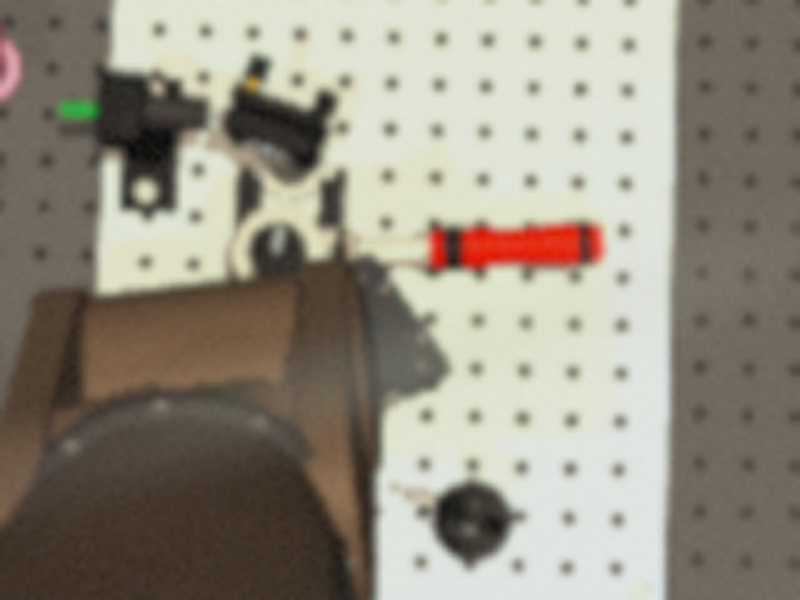

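```bash
python3 -m inch '{"hand":[0,0,0,0,0,0],"delta_pos":[[-0.32,-0.24,0],[-0.32,-0.24,0],[-0.32,-0.24,0],[-0.16,-0.12,0],[0,0,0],[0,0,0]],"turn":[0,0,0,0,0,0]}'
python3 - <<'E'
from h import *
p,d=viewer.read_camera("side");cv2.imwrite("pics/s4.png",cv2.resize(p[180:270,220:340],(800,600),interpolation=2))
f=[]
for i in range(4):
  viewer.read_camera("side"); s=env.state();f.append(s["ft_force"]);
print(s["t"],s["eef_pos"],np.round(f,1))
E
```

```text
t: 4.9
eef_pos: [520.0, 143.3, 95.2]
tcp_rot: [-3.142, 0.0, -2.497]
ft_force: [0.2, -0.0, 0.7]
opening: 0.003
5.15 [519.87197174 143.29654638  95.24342843] [[-0.6  0.3  0.1]
 [ 0.1  0.2  0.4]
 [ 0.6 -0.  -0.5]
 [ 0.3  0.4 -0.5]]
```

View pics/s4.png

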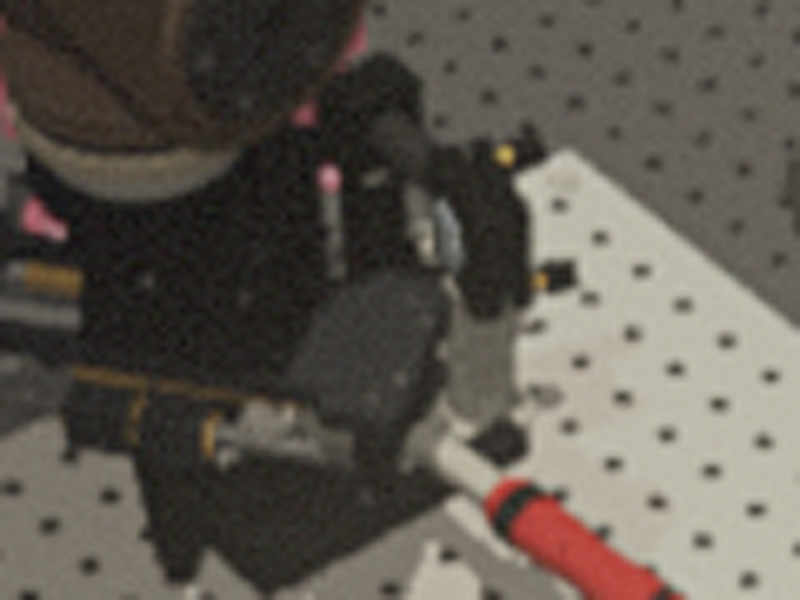

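```bash
python3 -m inch '{"hand":[0,0,0,0,0,0],"delta_pos":[[-0.2,-0.15,0],[-0.2,-0.15,0],[-0.2,-0.15,0],[-0.2,-0.15,0],[0,0,0],[0,0,0]],"turn":[0,0,0,0,0,0]}'
python3 - <<'E'
from h import *
f=[]
for i in range(4):
  p,d=viewer.read_camera("side"); s=env.state();f.append(s["ft_force"]);
cv2.imwrite("pics/s5.png",cv2.resize(p[180:270,220:340],(800,600),interpolation=2))
p,d=viewer.read_camera("top");cv2.imwrite("pics/t5.png",cv2.resize(p[210:330,220:380],(800,600),interpolation=2))
print(s["t"],s["eef_pos"],np.round(f,1))
E
```

```text
t: 5.75
eef_pos: [530.1, 143.3, 95.3]
tcp_rot: [-3.141, 0.001, -2.496]
ft_force: [-0.2, -0.4, -0.1]
opening: 0.004
5.95 [529.9604722  143.33756571  95.2822429 ] [[ 0.1 -0.3 -0.3]
 [ 0.6 -0.2 -0.2]
 [ 0.2 -0.3 -0.1]
 [ 0.9 -0.6  0.8]]
```

View pics/s5.png

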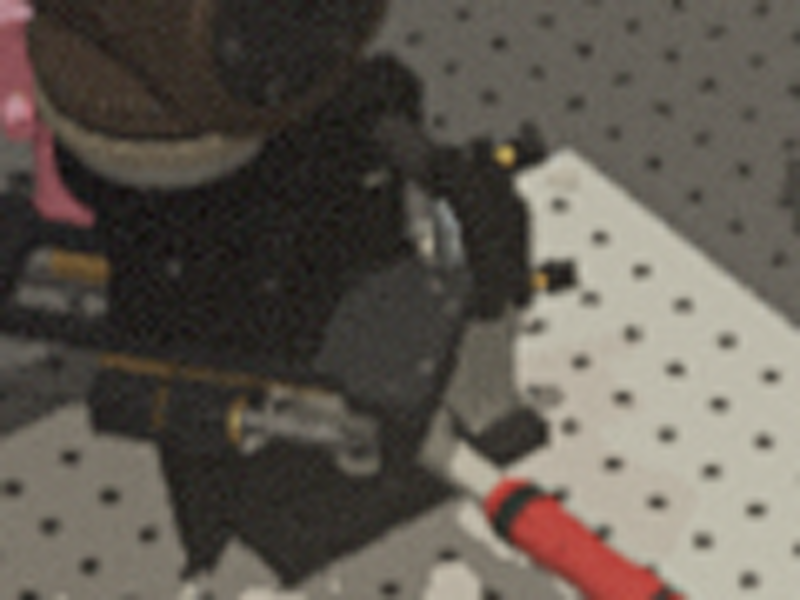

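View pics/t5.png

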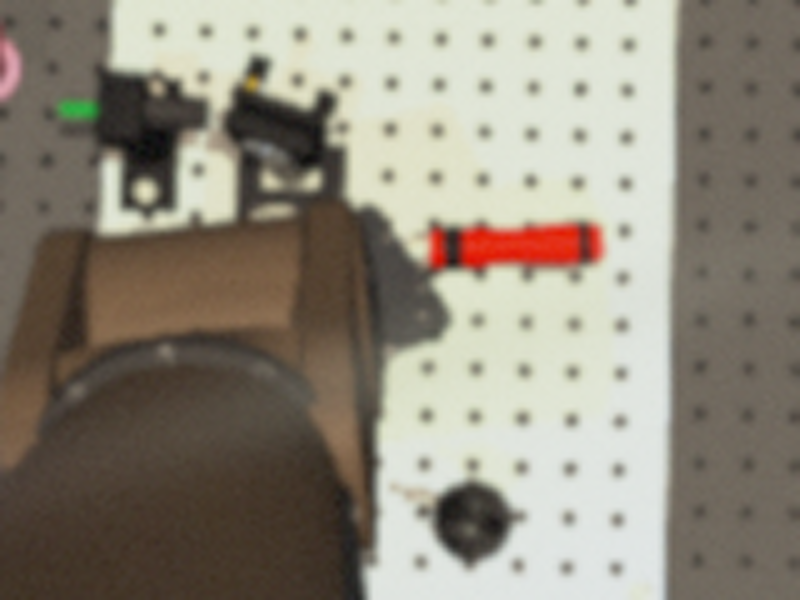

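Run:
```python
from h import *
p,d=viewer.read_camera("top");cv2.imwrite("pics/t6.png",cv2.resize(p[225:260,255:300],(765,595),interpolation=2))
f=lambda P:np.round((proj("top",P)-[255,225])*17)
for x in (630,640,650,662,665): print(x,f([x,140,24.7]), f([x,112,24.7]))
```

```text
630 [393. 411.] [576. 417.]
640 [396. 347.] [579. 352.]
650 [399. 283.] [582. 288.]
662 [403. 206.] [585. 211.]
665 [404. 187.] [586. 192.]
```

View pics/t6.png

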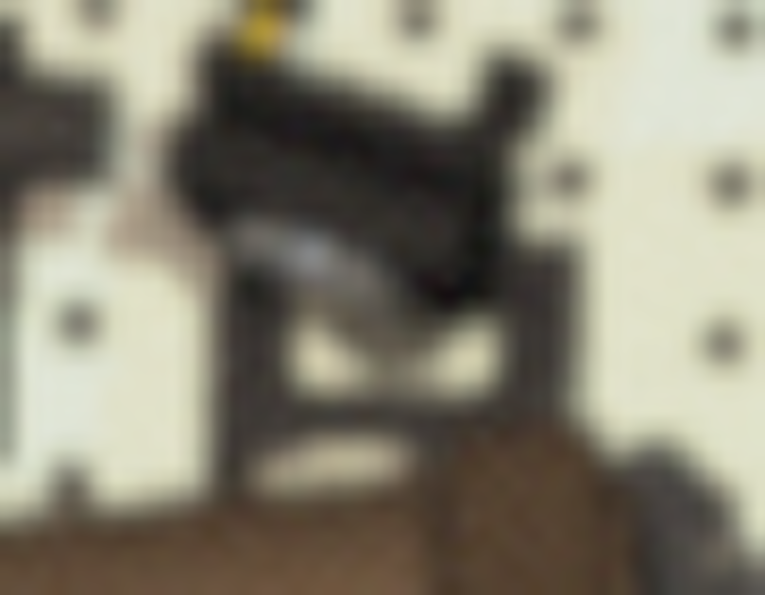

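```bash
python3 -m inch '{"hand":[0,0,0,0],"delta_pos":[[-0.16,-0.12,0],[-0.16,-0.12,0],[0,0,0],[0,0,0]],"turn":[0,0,0,0]}'
python3 - <<'E'
from h import *
f=[]
for i in range(4):
  p,d=viewer.read_camera("top"); s=env.state();f.append(s["ft_force"]);
cv2.imwrite("pics/t7.png",cv2.resize(p[225:260,255:300],(765,595),interpolation=2))
p,d=viewer.read_camera("side");cv2.imwrite("pics/s7.png",cv2.resize(p[195:255,270:350],(800,600),interpolation=2))
print(s["t"],s["eef_pos"],np.round(np.mean(f,0),2))
E
```

```text
t: 6.45
eef_pos: [533.6, 143.3, 95.1]
tcp_rot: [3.141, -0.001, -2.496]
ft_force: [-3.9, 0.2, 1.9]
opening: 0.002
6.65 [533.62090646 143.31558988  95.17025534] [-3.98  0.05  0.82]
```

View pics/t7.png

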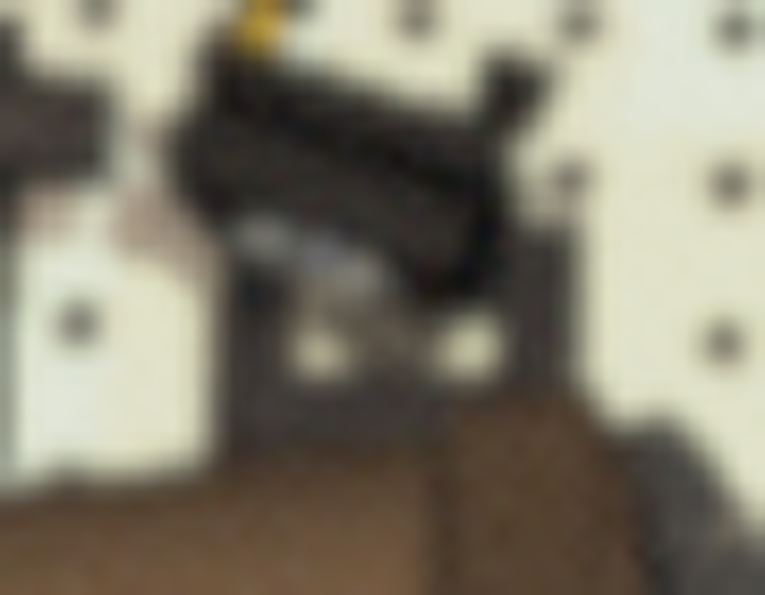

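View pics/s7.png

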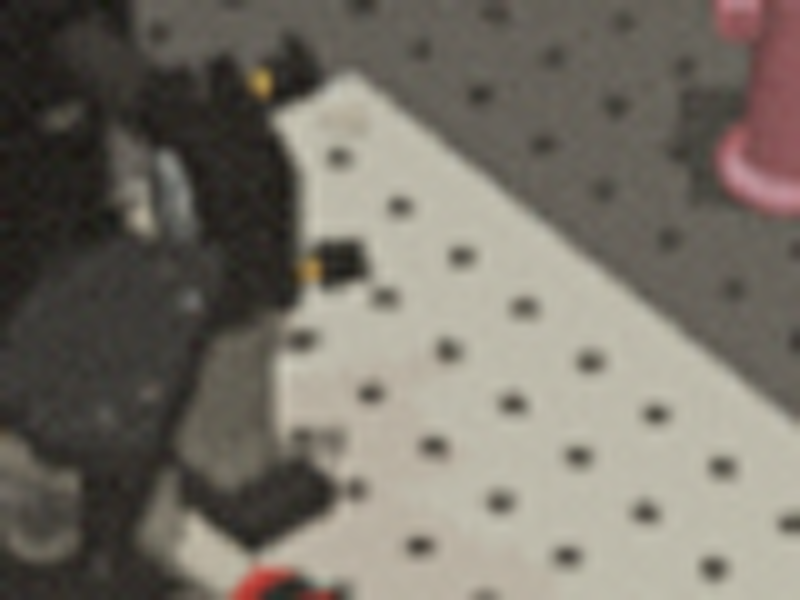

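```bash
cat > sh.py <<'E'
from h import *
def shift(n,ref,box):
    a=cv2.imread(ref); acc=0
    for i in range(3):
        p,_=viewer.read_camera(n); acc=acc+p.astype(np.float32)/3
    b=cv2.cvtColor(acc.astype(np.uint8),6).astype(np.float32);a=cv2.cvtColor(a,6).astype(np.float32)
    r0,r1,c0,c1=box
    def up(x): return cv2.resize(x,None,fx=8,fy=8,interpolation=cv2.INTER_CUBIC)
    t=up(a[r0:r1,c0:c1]);m=4;S=up(b[r0-m:r1+m,c0-m:c1+m])
    R=cv2.matchTemplate(S,t,cv2.TM_CCOEFF_NORMED);_,v,_,l=cv2.minMaxLoc(R)
    return (l[0]/8-m,l[1]/8-m,round(v,3))
E
python3 - <<'E'
from sh import *
print("mount top",shift("top","pics/top0.png",(226,242,265,287)))
print("side knobs",shift("side","pics/side0.png",(198,228,290,307)))
print("board ref top",shift("top","pics/top0.png",(205,225,300,350)))
print("board ref side",shift("side","pics/side0.png",(215,240,330,360)))
print(env.state()["t"],env.state()["ft_force"])
E
```

```text
mount top (0.0, -0.25, 0.898)
side knobs (0.125, -0.125, 0.993)
board ref top (0.0, 0.0, 0.997)
board ref side (0.0, 0.0, 0.998)
7.3 [-5.33829053e+00 -4.83681335e-03  7.82915890e-01]
```

```bash
python3 -m inch '{"hand":[0,0,0,0,0,0,0.3,0.42,0.42,0.42,0.42,0.42,0.42,0.42,0.42,0.42,0.42,0.42,0.42],"delta_pos":[[0.4,0.3,0],[0.8,0.6,0],[0,0,-3.5],[0,0,-3.5],[0,0,-3.5],[0.17,-4.8,0],[0.17,-4.8,0],[0.17,-4.8,0],[0,0,0],[0,0,0],[0,0,0],[0,0,0],[0,0,0],[0,0,0],[0,0,0],[0,0,0],[0,0,0],[0,0,0],[0,0,0]],"turn":[0,0,0,0,0,0,0,0.14,0.14,0.14,0.14,0.14,0.14,0.14,0.14,0.14,0.14,0.14,0.14]}'
python3 -m inch '{"hand":[0.42,0.42,0.42,0.42],"delta_pos":[[0,0,0],[0,0,0],[0,0,0],[0,0,0]],"turn":[0.14,0.14,0.14,0.04]}'
python3 - <<'E'
from sh import *
print("mount top",shift("top","pics/top0.png",(226,242,265,287)))
c=viewer.get_calibration("wrist");p,d=viewer.read_camera("wrist");cv2.imwrite("pics/w8.png",p);np.save("pics/w8c.npy",c,allow_pickle=True)
p,d=viewer.read_camera("top");cv2.imwrite("pics/t8.png",cv2.resize(p[210:330,220:380],(800,600),interpolation=2))
s=env.state();print(s["t"],s["eef_pos"],s["tcp_rot"],s["opening"])
E
```

```text
t: 9.2
eef_pos: [601.2, 25.2, 200.3]
tcp_rot: [3.141, 0.001, 2.101]
ft_force: [0.4, -0.4, 0.4]
opening: 0.417
t: 9.6
eef_pos: [601.2, 25.2, 200.3]
tcp_rot: [3.14, 0.0, 1.642]
ft_force: [0.3, 0.4, -0.5]
opening: 0.418
mount top (0.0, -0.5, 0.895)
9.85 [601.28576337  25.21049374 200.3141618 ] [3.14107057e+00 2.39227978e-05 1.64825154e+00] 0.4129115313393623
```

View pics/w8.png

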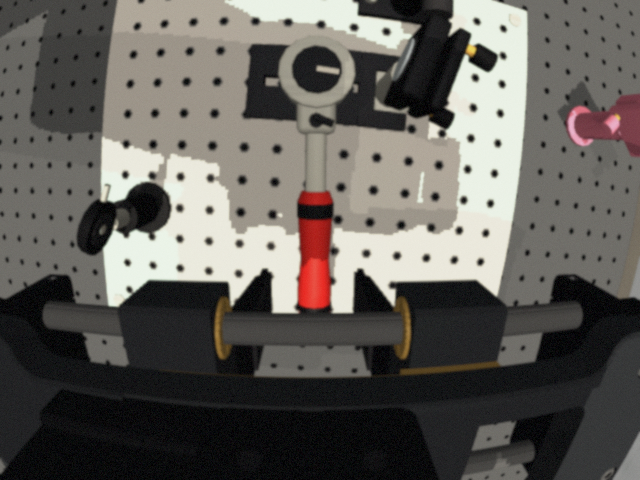

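View pics/t8.png

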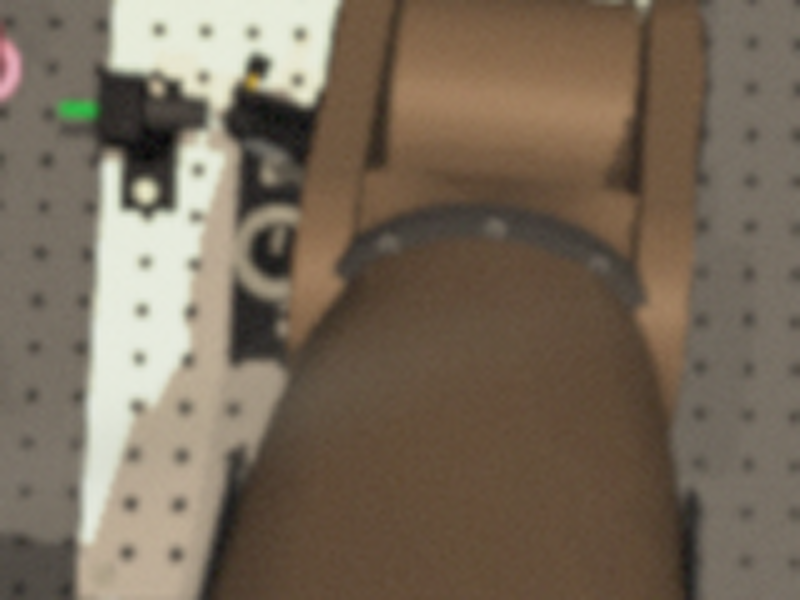

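The wrist view shows the ratchet head at (317,70), the grip down the middle from (315,195) to (315,305), and the fork under the head with the pillar in its throat at about (390,88). The iris is at (125,215), to the left and clear.

Run:
```python
from h import *
c=np.load("pics/w8c.npy",allow_pickle=True).item()
for n,u,v,z in [("disc",317.5,69,73),("headtop",317,75,68),("gripin",315.5,195,58),("gripend",314.5,308,58),("rearL",250,80,24.7),("rearR_top",252,43,24.7),("rearbot",247,117,24.7),("tineR",406,128,24.7)]: print(n,np.round(atz("wrist",u,v,z,c),1))
a=cv2.imread("pics/w8.png")[20:140,230:430];cv2.imwrite("pics/w8z.png",cv2.resize(a,(800,480),interpolation=2))
```

```text
disc [596.5 142.1  73. ]
headtop [596.5 139.4  68. ]
gripin [601.4  65.   58. ]
gripend [606.9 -12.5  58. ]
rearL [548.6 142.2  24.7]
rearR_top [547.5 170.8  24.7]
rearbot [548.6 114.6  24.7]
tineR [663.9 116.3  24.7]
```

View pics/w8z.png

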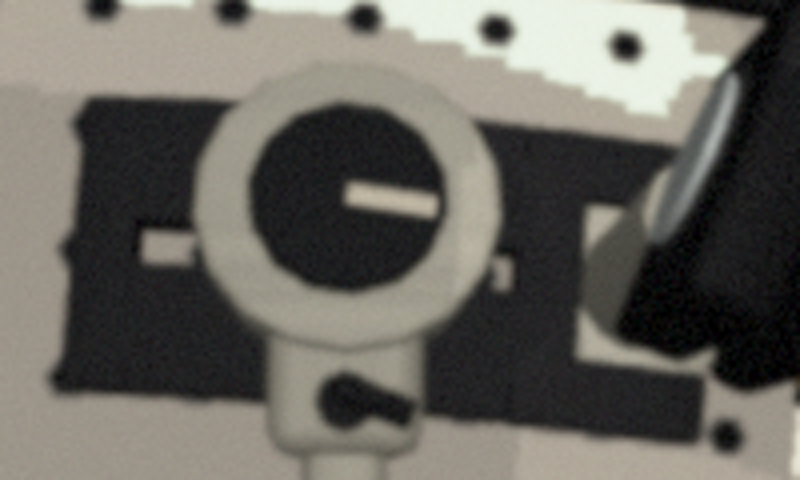

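```bash
python3 -m inch '{"hand":[0.42,0.42,0.42,0.42,0.42],"delta_pos":[[-1,0.3,0],[0,0,2.5],[0,0,2.5],[0,0,2.4],[0,0,0]],"turn":[0,0,0,0,0]}'
python3 - <<'E'
from sh import *
c=viewer.get_calibration("wrist");p,d=viewer.read_camera("wrist");cv2.imwrite("pics/w9.png",p)
p,d=viewer.read_camera("side");cv2.imwrite("pics/s9.png",cv2.resize(p[150:330,170:410],(800,600)))
s=env.state();print(s["t"],s["eef_pos"],s["tcp_rot"],s["opening"])
E
```

```text
t: 10.35
eef_pos: [604.3, 14.9, 123.6]
tcp_rot: [-3.137, -0.001, 1.647]
ft_force: [-0.1, 0.7, 0.3]
opening: 0.415
10.45 [605.47701331  15.03198601 126.49991622] [-3.14139061e+00 -7.93230370e-05  1.64692846e+00] 0.4197322278386726
```

View pics/w9.png

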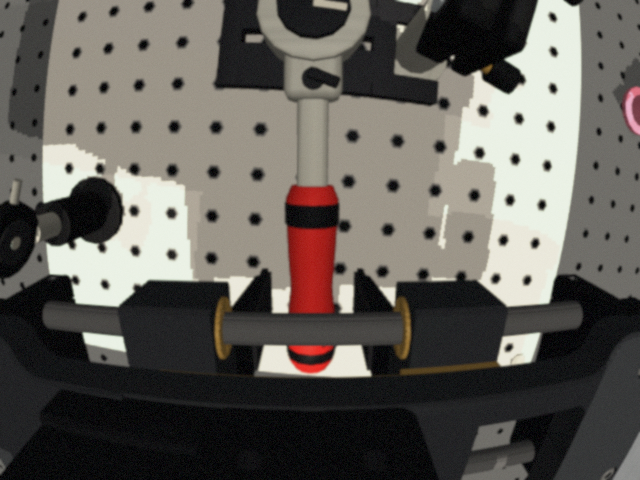

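View pics/s9.png

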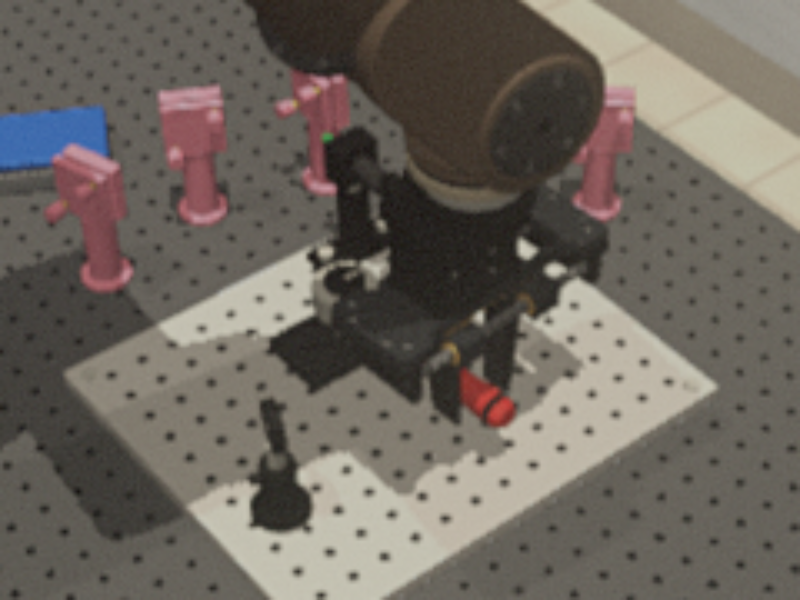

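```bash
python3 -m inch '{"hand":[0.32,0.32,0.32,0.32,0.32,0.32,0.32,0.32],"delta_pos":[[0,0,0],[0,0,0],[0.06,-1.25,0],[0.06,-1.25,0],[0.06,-1.25,0],[0.06,-1.25,0],[0.06,-1.25,0],[0,0,0]],"turn":[0,0,0.1,0.1,0.1,0.1,0.1,0]}'
python3 - <<'E'
from sh import *
p,d=viewer.read_camera("wrist");cv2.imwrite("pics/w10.png",p)
p,d=viewer.read_camera("side");cv2.imwrite("pics/s10.png",cv2.resize(p[150:330,170:410],(800,600)))
s=env.state();print(s["t"],s["eef_pos"],s["tcp_rot"],s["opening"],s["ft_force"],s["moment"])
E
```

```text
t: 11.25
eef_pos: [543.7, 26.3, 127.3]
tcp_rot: [3.14, -0.0, 1.146]
ft_force: [0.1, -0.5, 0.8]
opening: 0.319
11.35 [544.63494566  26.02530348 126.9356638 ] [ 3.14051714e+00 -5.46104472e-04  1.14988933e+00] 0.317528338182671 [-0.36291271 -0.15906443  0.42369409] [-0.10048672  0.09807156 -0.00171991]
```

View pics/w10.png

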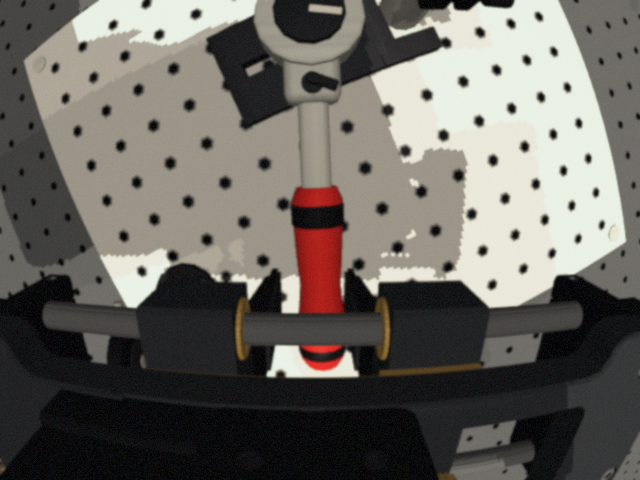

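View pics/s10.png

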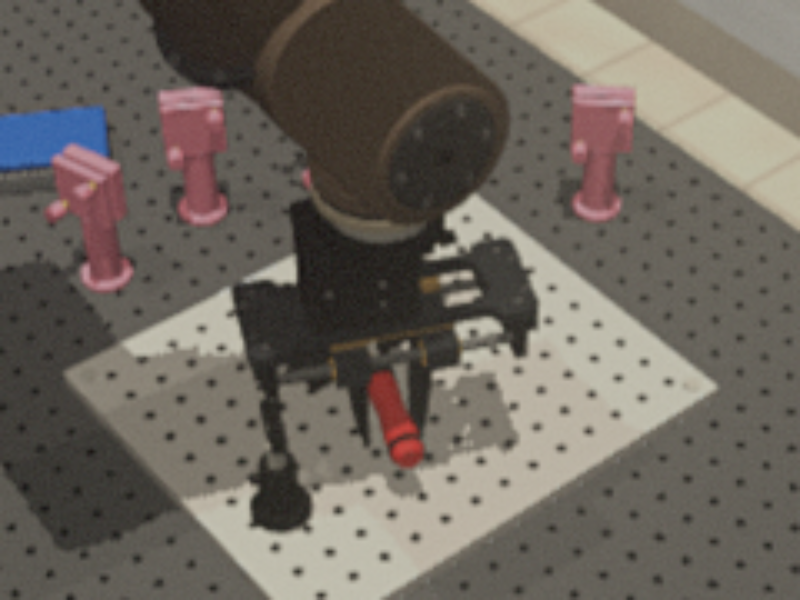

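```bash
python3 -m inch '{"hand":[0.32,0.32,0.32,0.32,0.32,0.32,0.32,0.32,0.32,0.32,0.32,0.32,0.32,0.32,0.32,0.32,0.32,0.32,0.32,0.32],"delta_pos":[[0.06,1.25,0],[0.06,1.25,0],[0.06,1.25,0],[0.06,1.25,0],[0.06,1.25,0],[0.06,1.25,0],[0.06,1.25,0],[0.06,1.25,0],[0.06,1.25,0],[0,0,0],[0.06,-1.25,0],[0.06,-1.25,0],[0.06,-1.25,0],[0.06,-1.25,0],[0.06,-1.25,0],[0.06,-1.25,0],[0.06,-1.25,0],[0.06,-1.25,0],[0.06,-1.25,0],[0,0,0]],"turn":[-0.1,-0.1,-0.1,-0.1,-0.1,-0.1,-0.1,-0.1,-0.1,0,0.1,0.1,0.1,0.1,0.1,0.1,0.1,0.1,0.1,0]}'
python3 - <<'E'
from sh import *
p,d=viewer.read_camera("wrist");cv2.imwrite("pics/w11.png",p)
p,d=viewer.read_camera("side");cv2.imwrite("pics/s11.png",cv2.resize(p[150:330,170:410],(800,600)))
s=env.state();print(s["t"],s["eef_pos"],s["tcp_rot"],s["opening"],s["ft_force"],s["moment"])
E
```

```text
t: 13.35
eef_pos: [543.3, 25.6, 126.5]
tcp_rot: [-3.141, 0.0, 1.144]
ft_force: [-0.1, -0.4, -0.2]
opening: 0.319
13.45 [544.35691383  25.4138318  126.46908438] [ 3.14139538e+00 -2.20284617e-04  1.14889016e+00] 0.3200836452146697 [-1.00462642 -0.91725123 -0.0630022 ] [-0.06223521  0.12645362  0.04064188]
```

View pics/w11.png

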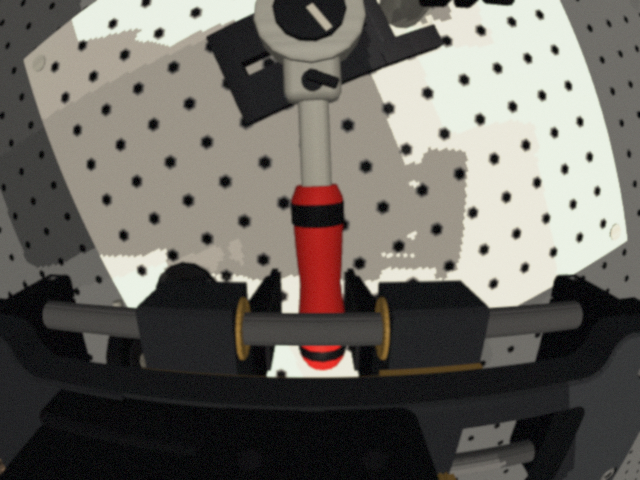

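View pics/s11.png

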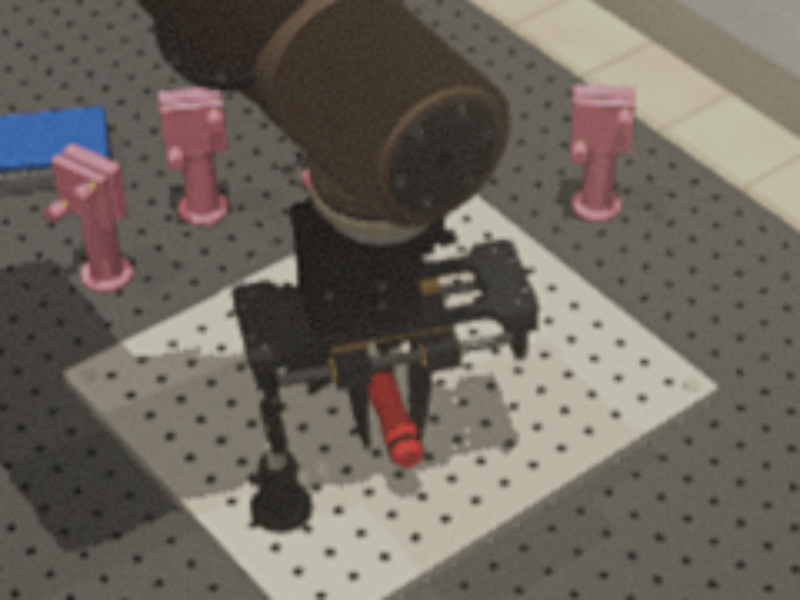

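The white line went from nearly level to about 50° clockwise. The handle works, and the iris foot hasn't moved. I'll repeat the stroke.

```bash
python3 -m inch '{"hand":[0.32,0.32,0.32,0.32,0.32,0.32,0.32,0.32,0.32,0.32,0.32,0.32,0.32,0.32,0.32,0.32,0.32,0.32,0.32,0.32],"delta_pos":[[0.06,1.25,0],[0.06,1.25,0],[0.06,1.25,0],[0.06,1.25,0],[0.06,1.25,0],[0.06,1.25,0],[0.06,1.25,0],[0.06,1.25,0],[0.06,1.25,0],[0,0,0],[0.06,-1.25,0],[0.06,-1.25,0],[0.06,-1.25,0],[0.06,-1.25,0],[0.06,-1.25,0],[0.06,-1.25,0],[0.06,-1.25,0],[0.06,-1.25,0],[0.06,-1.25,0],[0,0,0]],"turn":[-0.1,-0.1,-0.1,-0.1,-0.1,-0.1,-0.1,-0.1,-0.1,0,0.1,0.1,0.1,0.1,0.1,0.1,0.1,0.1,0.1,0]}'
python3 - <<'E'
from sh import *
p,d=viewer.read_camera("wrist");cv2.imwrite("pics/w12.png",cv2.resize(p[0:400],(800,500)))
s=env.state();print(s["t"],s["eef_pos"],s["tcp_rot"],s["opening"],s["ft_force"],s["moment"])
E
```

```text
t: 15.45
eef_pos: [543.2, 25.1, 126.4]
tcp_rot: [-3.141, 0.0, 1.144]
ft_force: [-0.1, -0.1, 0.2]
opening: 0.323
15.5 [543.91362881  24.99396658 126.38952622] [-3.14137880e+00 -5.65434770e-05  1.14766646e+00] 0.31851461102552875 [ 0.8428498  -0.19632615  0.04443269] [-0.05702026  0.04317856  0.06361204]
```

View pics/w12.png

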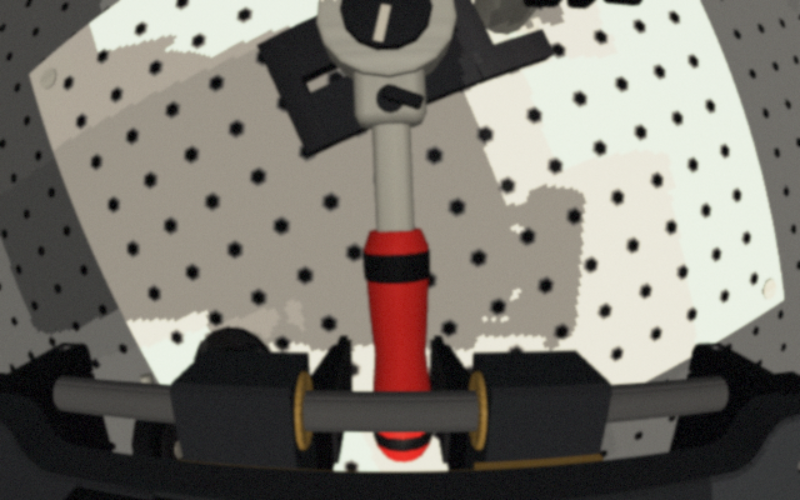

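```bash
python3 -m inch '{"hand":[0.32,0.32,0.32,0.32,0.32,0.32,0.32,0.32,0.32,0.32],"delta_pos":[[0.06,1.25,0],[0.06,1.25,0],[0.06,1.25,0],[0.06,1.25,0],[0.06,1.25,0],[0.06,1.25,0],[0.06,1.25,0],[0,0,0],[0.06,-1.25,0],[0,0,0]],"turn":[-0.1,-0.1,-0.1,-0.1,-0.1,-0.1,-0.1,0,0.1,0]}'
for i in 1; do python3 -m inch '{"hand":[0.32,0.32],"delta_pos":[[0.02,-0.62,0],[0,0,0]],"turn":[0.05,0]}'; done
python3 -m inch '{"hand":[0.32,0.32],"delta_pos":[[0.02,-0.62,0],[0,0,0]],"turn":[0.05,0]}'
python3 - <<'E'
from sh import *
p,d=viewer.read_camera("wrist");cv2.imwrite("pics/w13.png",cv2.resize(p[0:400],(800,500)))
s=env.state();print(s["t"],s["eef_pos"],s["tcp_rot"],s["opening"],s["ft_force"],s["moment"])
E
```

```text
t: 16.5
eef_pos: [616.8, 15.4, 126.2]
tcp_rot: [-3.141, -0.0, 1.743]
ft_force: [1.4, 0.3, -0.0]
opening: 0.322
t: 16.7
eef_pos: [611.4, 14.7, 126.4]
tcp_rot: [3.141, 0.0, 1.697]
ft_force: [1.6, -1.2, 0.4]
opening: 0.321
t: 16.9
eef_pos: [605.4, 14.1, 126.4]
tcp_rot: [3.141, 0.0, 1.648]
ft_force: [0.5, -0.8, -0.0]
opening: 0.319
16.95 [605.54966292  14.16826988 126.40688398] [3.14125838e+00 8.12723546e-05 1.64920179e+00] 0.31953762941105507 [ 1.91207089 -1.68486691  0.5132387 ] [-0.29538079 -0.30222782  0.01815057]
```

View pics/w13.png

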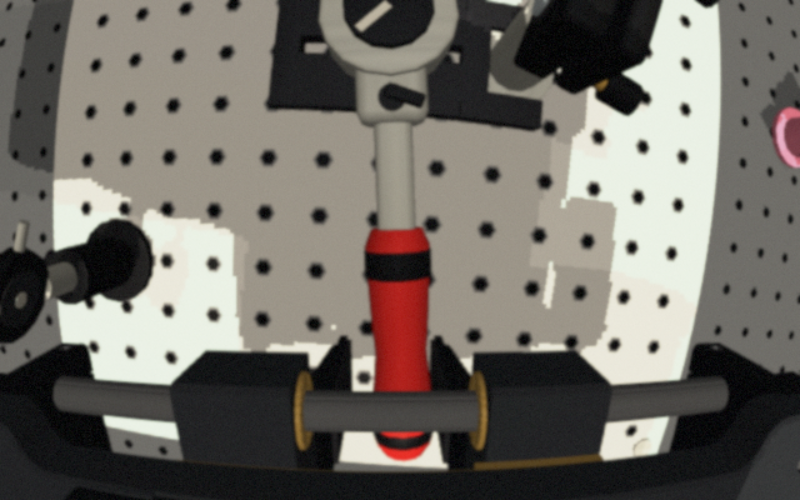

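```bash
python3 -m inch '{"hand":[0.32,0.32],"delta_pos":[[0.02,-0.62,0],[0,0,0]],"turn":[0.05,0]}'
python3 -m inch '{"hand":[0.32,0.32],"delta_pos":[[0.02,-0.62,0],[0,0,0]],"turn":[0.05,0]}'
python3 -m inch '{"hand":[0.32,0.32],"delta_pos":[[0.01,-0.4,0],[0,0,0]],"turn":[0.03,0]}'
```

```text
t: 17.15
eef_pos: [599.2, 14.0, 126.3]
tcp_rot: [3.141, 0.0, 1.598]
ft_force: [2.1, -1.0, 0.5]
opening: 0.32
t: 17.35
eef_pos: [593.2, 14.0, 126.4]
tcp_rot: [3.141, 0.0, 1.548]
ft_force: [2.8, -1.6, -2.1]
opening: 0.322
t: 17.55
eef_pos: [590.5, 14.1, 126.4]
tcp_rot: [3.138, 0.0, 1.519]
ft_force: [9.7, -1.4, -5.1]
opening: 0.32
```

```bash
python3 -m inch '{"hand":[0.32,0.32],"delta_pos":[[0,-0.3,0],[0,0,0]],"turn":[0.02,0]}'
python3 -m inch '{"hand":[0.32,0.32],"delta_pos":[[0,-0.3,0],[0,0,0]],"turn":[0.02,0]}'
```

```text
t: 17.75
eef_pos: [588.5, 14.3, 126.5]
tcp_rot: [3.135, -0.0, 1.499]
ft_force: [14.9, -0.6, -9.2]
opening: 0.323
t: 17.95
eef_pos: [586.5, 14.5, 126.5]
tcp_rot: [3.132, -0.0, 1.479]
ft_force: [20.9, -0.1, -12.7]
opening: 0.322
```

Run:
```python
from sh import *
p,d=viewer.read_camera("wrist");cv2.imwrite("pics/w14.png",cv2.resize(p[0:400],(800,500)))
s=env.state();print(s["t"],s["eef_pos"],s["tcp_rot"],s["opening"],s["ft_force"],s["moment"])
```

```text
18.0 [586.59704416  14.44811995 126.52026709] [ 3.13244742e+00 -3.65919662e-04  1.47962862e+00] 0.3233740413543268 [ 21.06100551  -0.22431639 -12.47017179] [-0.06898098 -3.48384896  0.17634547]
```

View pics/w14.png

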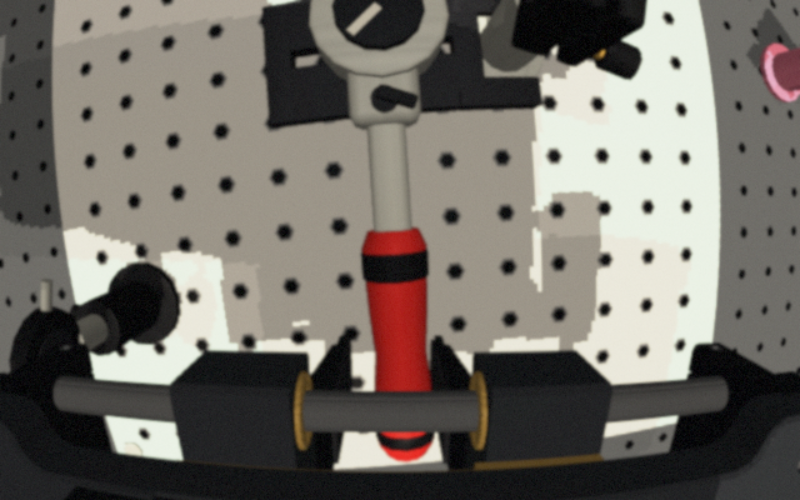

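Run:
```python
from sh import *
c=viewer.get_calibration("wrist");p,d=viewer.read_camera("wrist");cv2.imwrite("pics/w15.png",p)
c8=np.load("pics/w8c.npy",allow_pickle=True).item()
def rect(p,c,ctr,z=73,h=40,s=0.2):
    n=int(2*h/s);mx=np.zeros((n,n),np.float32);my=mx.copy()
    for i in range(n):
        for j in range(n):
            u=proj("wrist",[ctr[0]-h+j*s,ctr[1]+h-i*s,z],c);mx[i,j],my[i,j]=u
    return cv2.remap(p,mx,my,1)
a=rect(cv2.imread("pics/w8.png"),c8,(596,140)); b=rect(p,c,(596,140))
cv2.imwrite("pics/rect.png",np.hstack([a,b]))
s=env.state();print(s["t"],s["ft_force"])
```

```text
18.05 [ 20.26969475  -0.37363422 -12.32942003]
```

View pics/rect.png

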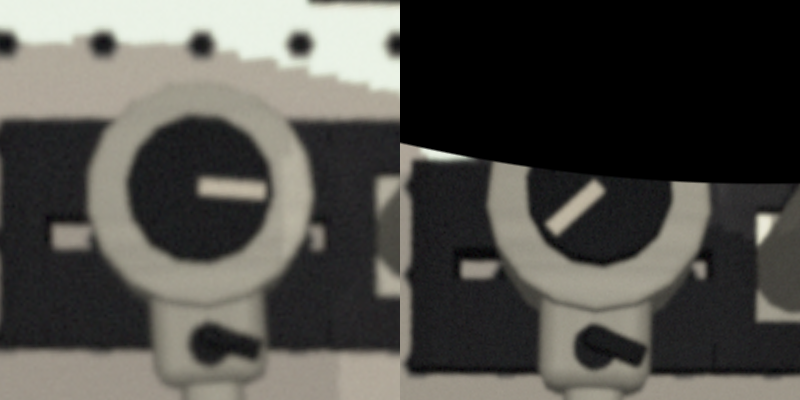

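```bash
python3 -m inch '{"hand":[0.32,0.32],"delta_pos":[[0,-0.3,0],[0,0,0]],"turn":[0.01,0]}'
python3 -m inch '{"hand":[0.32,0.32,0.32],"delta_pos":[[0,-0.2,0],[0,0,0],[0,0,0]],"turn":[0,0,0]}'
cat > ln.py <<'E'
from sh import *
def rect(p,c,ctr,z=73,h=24,s=0.1):
    n=int(2*h/s);mx=np.zeros((n,n),np.float32);my=mx.copy()
    for i in range(n):
        for j in range(n):
            mx[i,j],my[i,j]=proj("wrist",[ctr[0]-h+j*s,ctr[1]+h-i*s,z],c)
    return cv2.remap(p,mx,my,1)
def ang(b,rmax=13.5,s=0.1):
    g=cv2.cvtColor(b,6);n=g.shape[0]
    th=(cv2.GaussianBlur(g,(0,0),2)>95).astype(np.uint8)
    k,l,st,ce=cv2.connectedComponentsWithStats(th);out=[]
    for i in range(1,k):
        if 800<st[i,4]<6000:
            ys,xs=np.nonzero(l==i);v=cv2.fitLine(np.c_[xs,ys].astype(np.float32),cv2.DIST_L2,0,.01,.01).ravel()
            out.append((np.round(ce[i]),st[i,4],round(float(np.degrees(np.arctan2(v[1],v[0])))%180,1)))
    return out
E
python3 - <<'E'
from ln import *
c8=np.load("pics/w8c.npy",allow_pickle=True).item()
c=viewer.get_calibration("wrist");p,d=viewer.read_camera("wrist")
for q,cc in ((cv2.imread("pics/w8.png"),c8),(cv2.imread("pics/w15.png"),c),(p,c)): print(ang(rect(q,cc,(596,140))))
cv2.imwrite("pics/w16.png",p);s=env.state();print(s["t"],s["eef_pos"],s["ft_force"])
E
```

```text
t: 18.25
eef_pos: [584.6, 14.6, 126.5]
tcp_rot: [3.13, -0.0, 1.47]
ft_force: [26.8, -0.4, -17.0]
opening: 0.322
t: 18.55
eef_pos: [583.4, 14.6, 126.5]
tcp_rot: [3.128, -0.0, 1.47]
ft_force: [30.8, -2.1, -20.4]
opening: 0.321
[(array([304., 217.]), np.int32(5119), 4.3)]
[(array([173., 254.]), np.int32(4763), 138.3)]
[(array([190., 254.]), np.int32(4772), 137.7)]
18.6 [583.41631505  14.59108629 126.49678928] [ 30.35217597  -2.96309861 -20.58566349]
```

```bash
python3 -m inch '{"hand":[0.32,0.36,0.42,0.5,0.5,0.5,0.5,0.5,0.5],"delta_pos":[[0,0.4,0],[0,0.4,0],[0,0.4,0],[0,0,0],[0,0,0],[0,0,-2],[0,0,-3],[0,0,-3],[0,0,0]],"turn":[0,0,0,0,0,0,0,0,0]}'
python3 - <<'E'
from ln import *
c=viewer.get_calibration("wrist");p,d=viewer.read_camera("wrist");print(ang(rect(p,c,(596,140))))
cv2.imwrite("pics/w17.png",p);s=env.state();print(s["t"],s["eef_pos"],s["ft_force"])
print("side mount",shift("side","pics/side0.png",(198,228,290,307)))
p,d=viewer.read_camera("side");cv2.imwrite("pics/s17.png",cv2.resize(p[150:330,170:410],(800,600)))
E
```

```text
t: 19.5
eef_pos: [590.5, 13.9, 209.7]
tcp_rot: [3.137, -0.0, 1.468]
ft_force: [-0.6, -0.0, -0.9]
opening: 0.501
[(array([191., 255.]), np.int32(5091), 137.6)]
19.55 [589.8601884   13.9130482  207.79289405] [-0.15970321  0.61211915 -1.53930599]
side mount (4.0, 2.25, 0.462)
```

View pics/w17.png

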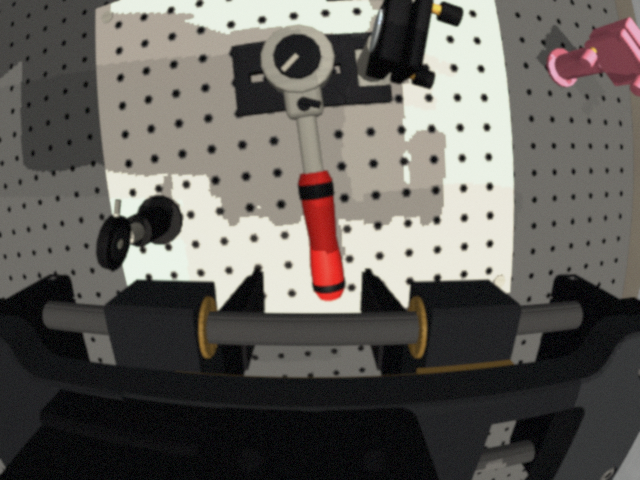

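View pics/s17.png

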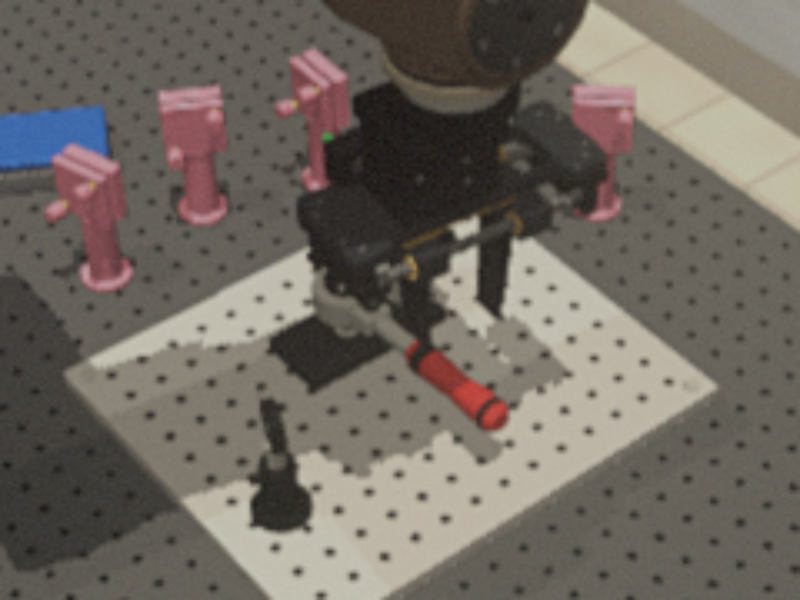

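The line reads 137.6° after release, so the screw held. I'll move the arm clear and check the post and iris against the first images.

```bash
python3 -m inch '{"hand":[0.5,0.5,0.5,0.5,0.5,0.5,0.5],"delta_pos":[[-4,0,-3],[-4,0,-3],[-4,0,0],[-4,0,0],[-4,0,0],[-3,0,0],[0,0,0]],"turn":[0,0,0,0,0,0,0]}'
python3 - <<'E'
from ln import *
for n,box in (("mount",(226,242,265,287)),("iris",(302,324,304,325)),("driver",(222,252,450,525)),("tray",(306,350,474,508)),("case",(258,306,128,172))): print("top",n,shift("top","pics/top0.png",box))
for n,box in (("mount",(198,228,290,307)),("pillar",(226,242,282,302)),("iris",(268,308,240,262))): print("side",n,shift("side","pics/side0.png",box))
p,d=viewer.read_camera("top");cv2.imwrite("pics/t18.png",cv2.resize(p[210:330,220:380],(800,600),interpolation=2))
s=env.state();print(s["t"],s["eef_pos"],s["ft_force"],np.abs(s["qvel"]).max())
E
```

```text
t: 20.45
eef_pos: [565.3, -218.0, 264.9]
tcp_rot: [-3.14, -0.0, 1.463]
ft_force: [-0.2, 1.3, -0.9]
opening: 0.501
top mount (0.125, -0.375, 0.904)
top iris (0.125, 0.125, 0.952)
top driver (0.125, 0.0, -0.007)
top tray (0.5, 0.25, 0.191)
top case (0.0, 0.0, 0.99)
side mount (0.25, -0.125, 0.993)
side pillar (0.125, -0.375, 0.864)
side iris (0.0, 0.0, 0.912)
21.7 [ 565.95991899 -214.88590799  266.22381294] [-0.24775633  0.06221401  0.8013036 ] 0.0014395450988124478
```

View pics/t18.png

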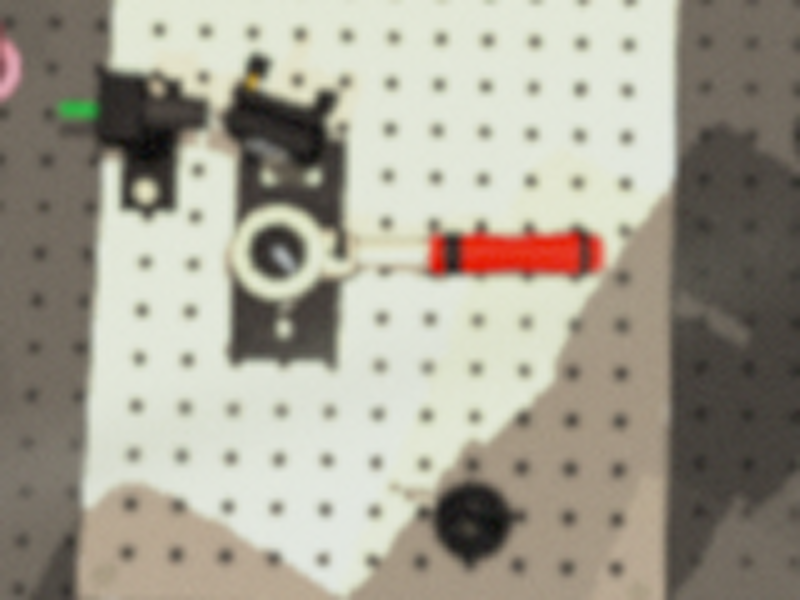

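Run:
```python
from cell import ticket
print(ticket.job_done())
```

```text
the job is handed in; nothing more can be done
None
```

The mirror post should now be clamped: the fork is home against the pillar and the screw is tight. I handed the job in at about 21.7 s of the 64 s allowed; no verdict is reported.

- **Fork:** I pushed it from behind with closed fingers until it touched the pillar, at a steady force of about 4–5 N. The close-up wrist picture showed the back of the throat against the pillar.
- **Screw:** I swung the handle with the jaws loosely around the grip. The white line went from about 4° to 138° clockwise (2.41 rad, if the line marks the screw's zero; the stop is at 2.40). It turned no further as the force rose from 21 N to 31 N, and read 137.6° after I let go.
- **Mirror post:** it shifted about 1 mm at most by image comparison, well inside the 6 mm allowed. I judged it upright by eye only.
- **Other things:** the iris post and lens case had not moved measurably. The final comparison failed for the driver and tray, probably because the arm or its shadow covered them, so they are unconfirmed; the arm never went down near them.

At hand-in the arm was clear of everything and at rest.

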